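# Hang the work lamp on the swinging latch hook

### The job

The latch hook under the bench gallows is swinging: first still it with a touch, without knocking it about. Then hang the stick work lamp on it by its steel ring, pressed in past the sprung latch so that the latch snaps shut behind the ring, and let go so that the lamp hangs quietly from the hook. Leave everything else on the bench where it is.

Things in the scene. Friction and masses are not known exactly. Their poses are not given: they have to be found in the camera images.
- pin (a point): Hinge pin of the yellow hook, in a steel clevis under a threaded rod. It does not move. Its axes: z up; +x points away from the robot's side, where the hook's mouth opens; y is the pin's own direction. The hook swings only in this x-z plane. Its place, yaw and height (370 to 400 mm above the bench) differ from start to start. Below it is free space down to the bench.
- gallows: Fixed aluminium gallows that carries the rod; origin 370 mm straight below the pin, axes as at point pin. Its arm (40 mm profile, underside 125 mm above the pin) runs from above the hook to +y, where a 40 mm post stands 360 mm from the hook on a 160 x 160 mm foot.
- hook (a joint): Swing of the hook about the pin, in rad: 0 when plumb (its rest, within 0.02), positive when its bowl is nearer the robot (to -x of point pin). It starts swung aside and swings with hardly any friction, period about 0.6 s; left alone it goes on for minutes. A finger that leans on it lightly and then draws back slowly leaves it still.
- latch (a joint): Opening of the latch, in rad: 0 shut, 0.8 at most. A bright steel tongue 35 x 12 x 3 mm, hinged on the hook's shank, its free end at the inside of the hook's point, closing the mouth. It opens only inwards, pressed down into the bowl, against a light spring (about 1 N at its end) and springs back by itself once the ring has passed below it.
- hook_seat (a point): Centre of the ring's wire when it lies at the bottom of the hook's bowl; moves with the hook. At rest 102 mm below the pin and 3 mm to its -x side. The hook is a yellow forged J of 11 mm round bar, 350 g, reaching 117 mm below the pin, in the x-z plane of point pin; bowl 31 mm wide inside, shank on the +x side, upturned point on the -x side.
- hook_mouth (a point): Middle of the hook's open mouth, 45 mm above the seat and just above the latch and the point; moves with the hook. The ring's wire comes over the point to here, then goes straight down to the seat, between point and shank (31 mm apart), pushing the latch aside. At rest it is 57 mm below the pin and 5 mm to its -x side.
- hook_tip (a point): Top of the hook's upturned point; moves with the hook. At rest 67 mm below the pin and 24 mm to its -x side, 35 mm higher than hook_seat. The outer side of the point and bowl, facing the robot, stands upright 30 mm to the -x side of the pin from 73 to 95 mm below it: a good place to steady the hook.
- lamp_center (a point): Centre of the lamp's  a black stick with green end caps and a white light window, 136 x 36 x 26 mm (along its x, y, z), about 260 g, balanced about its middle. It lies flat on the bench, ring towards the far side; x runs along it to the ring, z up. It can be grasped across its 36 mm width anywhere along the body.
- ring_center (a point): Centre of the lamp's rigid steel hanging ring, 6 mm wire, 54 mm across outside and 42 mm inside, fixed on the +x end of the lamp in its x-y plane at mid-thickness; 100 mm from lamp_center along the lamp's x; same axes.
- ring_end (a point): Centre of the ring's wire at the far end of the lamp, 124 mm from lamp_center along the lamp's x; same axes. This part of the ring belongs in the hook's bowl.
- cleaner_center (a point): Bystander: clear bottle with red cap and paper label, 52 mm across, 120 mm high, standing; this point is at half height.
- tape_center (a point): Bystander: blue roll of tape lying flat, 84 mm across, 19 mm high; this point is at half height.
- cleaver: Bystander: grey and blue fibre cleaver, 75 x 55 x 40 mm; origin under its centre.
- strippers: Bystander: pliers-like strippers with yellow handles lying flat, 150 x 65 x 16 mm; origin near the jaw's pivot, on the bench.
- driver_grip (a point): Bystander: orange screwdriver lying flat, 190 mm long; this point is in its handle.
- splice_tray: Bystander: flat grey tray with two white reels, 110 x 160 x 12 mm; origin under its centre.

How it is judged (in metres and radians):
On the way:
1. the empty hook has been brought to rest: it moves slower than 0.15 rad/s and stands within 0.3 rad of plumb for 0.6 s, the ring's end more than 30 mm from the seat (velocity of joint hook between -0.15 and 0.15 rad/s and value of joint hook between -0.3 and 0.3 rad and distance between ring_end and hook_seat above 0.03 m), for 0.6 s.
At the end, for the whole second after the job is handed in: the ring's end lies in the hook's bowl (within 12 mm of the seat), the latch is shut above it (under 0.15 rad), the lamp hangs within 0.35 rad of upright with the ring on top and moves slower than 0.3 m/s, and the hook is within 0.35 rad of plumb (distance between ring_end and hook_seat below 0.012 m and value of joint latch below 0.15 rad and angle between lamp_center's own x axis and vertical below 0.35 rad and linear speed of lamp below 0.3 m/s and value of joint hook between -0.35 and 0.35 rad); the robot touches nothing.
It fails at once if the hook is knocked about: swung more than 0.8 rad from plumb (value of joint hook above 0.8 rad or value of joint hook below -0.8 rad).
It fails at once if a bystander is moved by more than 30 mm (distance of any of cleaner_center, tape_center, cleaver, strippers, driver_grip, splice_tray from where it was at the start of the episode above 0.03 m).
It also fails if it takes over 72 s, if anything falls off the work surface, if the arm or the gripper's body presses on something with over 40 N, if the wrist force passes 120 N, or if a joint passes its speed limit or range.

### The arm

A 6-joint arm with a two-finger parallel gripper is mounted at the origin on the work surface. World frame = base frame: x ahead of the robot, y to its left, z up, the work surface at z = 0. Lengths are in mm, angles in rad, forces in N, time in s.
With the tool pointing down it reaches from about 300 to 775 mm from the base axis. Payload 14.6 kg.
Tool frame: the origin (TCP) lies between the finger pads; the fingertips stand 19 mm ahead of it and the grasp point (between the pads) is the TCP; z points along the fingers, y is the line along which they close (so a half turn about z gives the same grasp; the last joint's range is limited). The gripper opens to 94 mm and grips with 3 to 60 N. Pads are 16 mm wide; open, the fingers measure 119 mm over their backs; the gripper's body (75 mm by 177 mm) begins 78 mm behind the grasp point.
Start: joints at [-1.255, 0.3, 1.521, -0, 1.321, -0.067], TCP at [205.428, -510.185, 224.446] pointing down, gripper open.
Joint ranges: [-3.03, 3.03], [-0.79, 2.21], [0.23, 2.52], [-1.04, 4.18], [0, 3.07], [-2.55, 2.55]. Speed limits (rad/s): [2.22, 2.22, 2.57, 3.14, 3.14, 3.14].

### API

Orientations are given as [roll, pitch, yaw] about the fixed x, y, z axes, in that order (R = Rz(yaw) Ry(pitch) Rx(roll)).
In Python, from cell import monitor, imaging, job, find_in, trace gives the robot as it stands. The module is installed in compiled form; this text tells all that it offers.
- The arm moves only by the tool arm_command, never from a script. Its argument "steps" is a list of rows, each a list of 5 numbers: the opening, from 0 (shut) to 1 (fully open), then the shift along the tool's x, y, z in mm, then the turn about the tool's z in degrees. In form: [[gripper, dx, dy, dz, turn], ...]. A call has 1 to 20 rows; each row is the pose to reach, as a shift and turn from the pose commanded when the call began, along the tool's axes at that moment; what a row does not reach only later rows make up. A row lasts 1/8 s, in which the tool goes at most 62.5 mm and 10.7 degrees, less where a joint would pass 70% of its speed; a pose out of reach is approached as far as the arm can. A call with a gripper value outside its range is refused whole. The fingers move at their own pace and stop on an object; "force" is the grip in N (left out, the last holds). Time passes only in rows, so rows that repeat a pose let the fingers close. It gives the time, the measured TCP pose, the force, the opening and the grip force at its end, in the units of the state.
- monitor.read_state(): the state, without advancing time (a new reading comes with each control period).
- imaging.camera(name): name is "scene" or "top" or "wrist"; returns a dict with "img" (384x512x3 uint8, red, green, blue), "mtx" (3x3 intrinsics, pixels), "D" ([k1, k2, p1, p2, k3] as OpenCV has them; the pictures are not rectified), "view" (4x4, takes a point from world to camera coordinates). Camera axes: x right, y down, z forward; pixel columns grow to the right and rows downward; lengths in mm; the calibration is good to about 2 mm. A picture is of the moment at which its call begins. There is no depth.
- job.sign_off(): hands the job in; it is judged then, once.
Trained networks look in a picture, given as the dict that the camera call returned (one of the last four; its "shot" number tells which), for a name from the list of things; names that differ only in an ending like _2 or _b are one class to them, and where a whole thing is asked for, a point or a joint stands for the part that bears it (a point fixed in the world has none). Each returns a list of dicts, best first, with "p" (0 to 1); they miss things now and then, are a little off and sometimes report something else, mostly with a low value. They report only what shows in the picture. A call takes as long as a camera call.
- find_in(picture, target): "rect" ([centre column, centre row, width, height] in pixels, round what is visible of it).
- trace(picture, target): "region" (384x512 bool, what is visible of it) and "rect" ([centre column, centre row, width, height] in pixels, round what is visible of it).
The state is a dict: "clock": time; "joints": joint angles; "qd": joint speeds; "effort": joint torques, N m; "eef_pos": TCP position; "eef_rot": TCP orientation; "wrist_force": force on the tool from outside, world axes, zero at the start; "moment": the same for the moment, N m; "finger_gap": finger opening in mm; "finger_force": force on a finger pad.
Only numpy, scipy, OpenCV 4.12 (cv2) and the standard library are available. Lean on these libraries where they do the work, as an engineer would, in place of code of your own. Each camera call takes 0.05 s, during which the arm holds its last target. There are 200 camera calls.

## Working session

There is one attempt and no reset: what is moved stays moved. The work goes in short steps, Python scripts to look and compute and a tool call to move; the robot and the scene stay as the last step left them, time stands still between calls to the robot, and variables do not carry over. Pictures are saved under pics/ and viewed, at most 10 in all, crops included, and the job is handed in when it is done.

Besides the shell and the picture viewer there is one more tool, called as name([rows], argument=value, ...), one row to a line, values as JSON. arm_command: Moves the arm, as the interface text tells. Its arguments: {"type":"object","properties":{"steps":{"type":"array","items":{"type":"array","items":{"type":"number"}}},"force":{"type":"number"}},"required":["steps"]}

```bash
mkdir -p pics; cat > h.py <<'E'
import numpy as np, cv2
from cell import monitor, imaging, job, find_in, trace
from scipy.spatial.transform import Rotation as R
def ray(c,uv):
    n=cv2.undistortPoints(np.array([[uv]],float),c['mtx'],np.array(c['D'],float))[0,0]
    V=np.array(c['view']); Rm=V[:3,:3]; t=V[:3,3]
    d=Rm.T@np.array([n[0],n[1],1]); return -Rm.T@t, d/np.linalg.norm(d)
def atz(c,uv,z):
    o,d=ray(c,uv); return o+d*(z-o[2])/d[2]
def tri(rs):
    A=0;b=0
    for o,d in rs:
        P=np.eye(3)-np.outer(d,d); A=A+P; b=b+P@o
    x=np.linalg.solve(A,b); return x,[np.linalg.norm((np.eye(3)-np.outer(d,d))@(x-o)) for o,d in rs]
def proj(c,p):
    V=np.array(c['view']); return cv2.projectPoints(np.array([p],float),cv2.Rodrigues(V[:3,:3])[0],V[:3,3],c['mtx'],np.array(c['D'],float))[0][0,0]
E
cat > a.py <<'E'
from h import *
np.set_printoptions(precision=1,suppress=True)
ims=[]
for n in ['scene','top']:
    c=imaging.camera(n); ims.append(c['img'])
    print(n,'cam at',ray(c,(256,192)))
    for t in ['hook_seat','hook_tip','lamp_center','ring_center','gallows','latch','cleaner_center','tape_center','cleaver','strippers','driver_grip','splice_tray']:
        f=find_in(c,t)
        print(t,[(np.array(x['rect']).round(1),round(x['p'],2),atz(c,x['rect'][:2],15)[:2]) for x in f[:2]])
c=imaging.camera('wrist'); ims.append(c['img'])
for i,im in enumerate(ims): cv2.imwrite(f'pics/a{i}.png',im[:,:,::-1])
s=monitor.read_state(); print(s)
E
python3 a.py; cd pics; python3 -c "
import cv2;a=[cv2.imread(f'a{i}.png') for i in range(2)]
b=cv2.resize(cv2.vconcat(a),(800,1200));cv2.imwrite('s.png',b[:600]);cv2.imwrite('t.png',b[600:])"
```

```text
scene cam at (array([1144.3, -266.8, 1040.4]), array([-0.6,  0.1, -0.8]))
hook_seat [(array([240.8, 224.4,  35.7,  44.4]), 0.59, array([ 467.8, -194.2])), (array([375.4, 213.1,  25.5,  21.3]), 0.57, array([485.2, 288.7]))]
hook_tip [(array([373.2, 212.8,  24.1,  25. ]), 0.84, array([482.9, 281.4]))]
lamp_center [(array([240.4, 222.9,  34.9,  46.1]), 0.82, array([ 461.4, -194.8]))]
ring_center [(array([243.5, 224.2,  32. ,  48.5]), 0.74, array([ 468.2, -184.8]))]
gallows [(array([436.9, 182.4, 150.2, 154.1]), 0.93, array([378.6, 575.5]))]
latch []
cleaner_center [(array([263.6, 280. ,  15.1,  32.8]), 0.8, array([ 682.4, -149.8])), (array([373.9, 212.6,  29.4,  25.7]), 0.46, array([482.4, 284.2]))]
tape_center [(array([294.6, 203.9,  24.7,  24.2]), 0.64, array([405.9,  11. ]))]
cleaver [(array([347.1, 191.9,  12.4,  18.9]), 0.53, array([377.4, 218.6]))]
strippers [(array([174.5, 189.3,  41.4,  22.3]), 0.82, array([ 278.1, -420.6])), (array([326. , 250.8,  55.7,  32.3]), 0.22, array([609.2,  71.3]))]
driver_grip [(array([143.8, 263.1,  32.5,  39.3]), 0.52, array([ 572.1, -519.8])), (arr
[... 947 characters left out ...]
, 241.6,  27.2,  21.9]), 0.81, array([389.7,  13.7]))]
cleaver [(array([128.3, 249.4,  21.2,  29.4]), 0.8, array([365.8, 217.8]))]
strippers [(array([335.5, 278.8,  47.4,  32.7]), 0.55, array([ 270.5, -426.3]))]
driver_grip [(array([356.9, 188.4,  33.3,  49.9]), 0.56, array([ 554.9, -508.1]))]
splice_tray []
{'clock': 1.35, 'joints': array([-1.3,  0.3,  1.5, -0. ,  1.3, -0.1]), 'qd': array([-0.,  0.,  0.,  0., -0.,  0.]), 'effort': array([  0. , -53.2, -35.3,   0.1,   0. ,  -0. ]), 'eef_pos': array([ 205.4, -510.2,  224.4]), 'eef_rot': array([-3.1,  0. ,  0.4]), 'wrist_force': array([ 0.1,  0.5, -0. ]), 'moment': array([ 0. , -0.1, -0. ]), 'finger_force': 0.0, 'finger_gap': 94.0348930148878}
```

View pics/s.png

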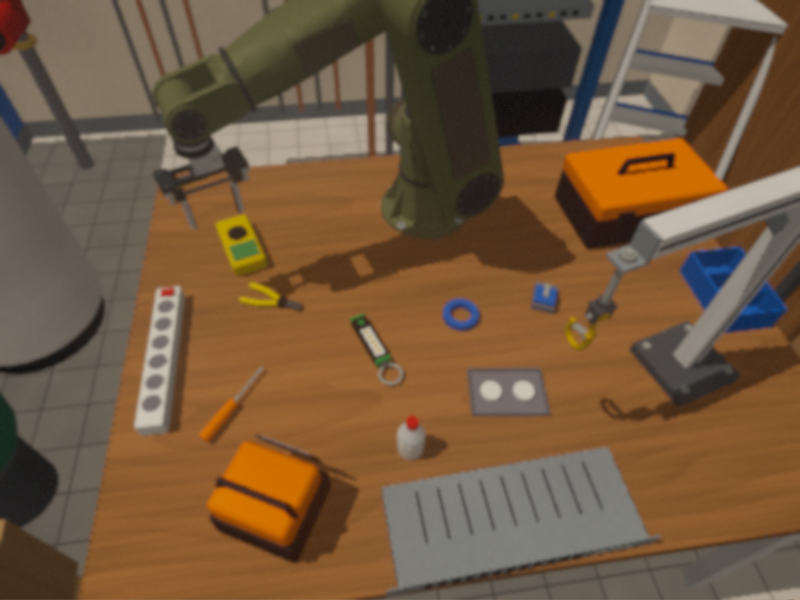

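View pics/t.png

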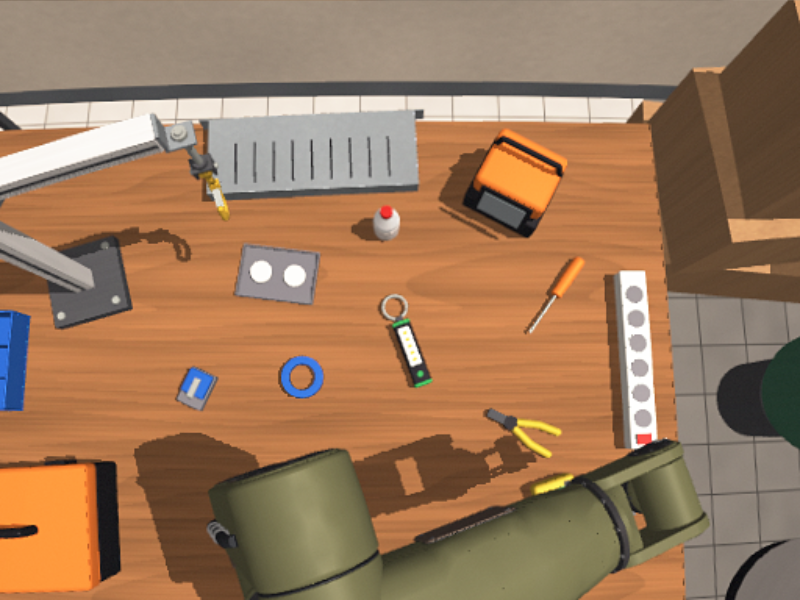

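The scene view shows the lamp with its ring on the far side (ring near 391,374 of 800x600) and the hook at about 580,333. The top view shows the hook at about 215,190, the clevis at 203,163, and the gallows arm running left. I'll triangulate the lamp, the pin and the swing.

```bash
cat > b.py <<'E'
from h import *
np.set_printoptions(precision=1,suppress=True)
cs=[];ct=[]
acc=[]
for k in range(7):
    a=imaging.camera('scene'); fa=find_in(a,'hook_tip'); b=imaging.camera('top'); fb=find_in(b,'hook_tip')
    if fa and fb:
        x,r=tri([ray(a,fa[0]['rect'][:2]),ray(b,fb[0]['rect'][:2])]); acc.append(x); print(monitor.read_state()['clock'],x,np.array(r),fa[0]['p'],fb[0]['p'])
        if k==0: A,B=a,b
print('mean',np.mean(acc,0))
for c,nm in ((A,'s'),(B,'t')):
    c2=imaging.camera('scene' if nm=='s' else 'top')
    for t in ('lamp_center','ring_center'):
        f=trace(c2,t)
        if f:
            m=f[0]['region']; v,u=np.nonzero(m); P=np.array([atz(c2,p,13)[:2] for p in zip(u,v)])
            mu=P.mean(0); w,E=np.linalg.eigh(np.cov((P-mu).T)); pr=(P-mu)@E[:,1]
            print(nm,t,f[0]['p'],len(u),mu,'yaw',np.degrees(np.arctan2(E[1,1],E[0,1])),'ext',pr.min(),pr.max(), 'mid',mu+E[:,1]*(pr.min()+pr.max())/2)
    cr=c2['img'][150:260,300:480] if nm=='s' else c2['img'][60:170,60:200]
    cv2.imwrite(f'pics/b{nm}.png',cv2.resize(cr,None,fx=4,fy=4,interpolation=cv2.INTER_CUBIC)[:,:,::-1])
E
python3 b.py; python3 -c "
import cv2,numpy as np
a=cv2.imread('pics/bs.png');b=cv2.imread('pics/bt.png');print(a.shape,b.shape)"
```

```text
1.55 [658.3 118.8 326.1] [1.8 1.8] 0.48 0.61
1.75 [ 528.1 -129.3  481.2] [312.5 312.5] 0.6 0.4
1.95 [683.  140.8 284.1] [3.2 3.2] 0.8 0.67
2.15 [654.6 -62.9 389.6] [160.4 160.4] 0.73 0.75
2.35 [704.  121.2 330.9] [5.2 5.2] 0.62 0.52
2.55 [686.  141.6 288.9] [6.4 6.4] 0.9 0.6
2.75 [656.6 121.4 318.3] [2.1 2.1] 0.8 0.73
mean [653.   64.5 345.6]
s lamp_center 0.78 445 [ 446.2 -200.9] yaw -160.69509603421034 ext -111.99824551071167 87.5149455546667 mid [ 457.7 -196.9]
s ring_center 0.85 400 [ 435.2 -203.9] yaw -160.73565634120564 ext -75.45516574423289 77.83082743923978 mid [ 434.1 -204.3]
t lamp_center 0.76 607 [ 444.3 -203.3] yaw -158.7113381230663 ext -110.61222727046756 77.07780022909424 mid [ 459.9 -197.2]
t ring_center 0.75 670 [ 454.5 -200.7] yaw -159.77512855480165 ext -110.53707046129877 85.16267602460165 mid [ 466.4 -196.3]
(440, 720, 3) (440, 560, 3)
```

View pics/bs.png

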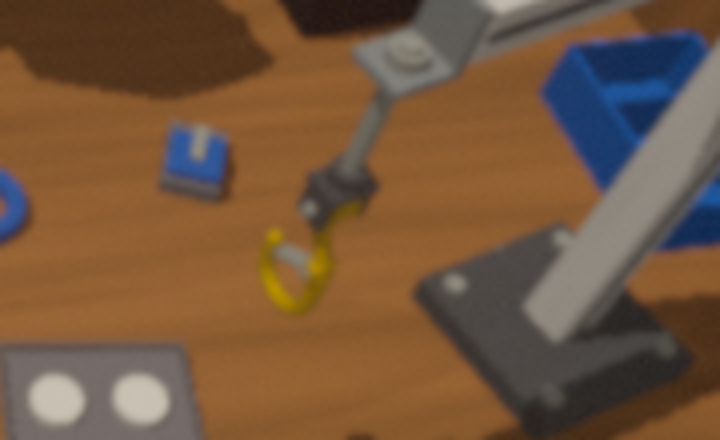

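View pics/bt.png

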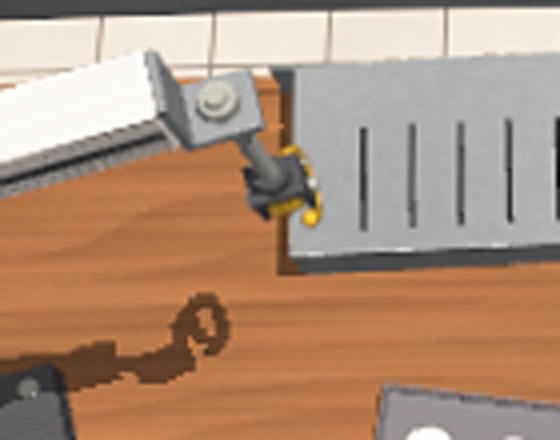

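```bash
cat > c.py <<'E'
from h import *
np.set_printoptions(precision=1,suppress=True)
a=imaging.camera('scene');b=imaging.camera('top')
S=lambda u,v:ray(a,(300+u/4,150+v/4)); T=lambda u,v:ray(b,(60+u/4,60+v/4))
print('clevis',tri([S(338,195),T(284,190)]))
n=tri([S(408,50),T(218,100)]);print('nut',n)
P=np.array([atz(a,(300+u/4,150+v/4),12)[:2] for u,v in((415,290),(558,222),(690,360),(540,435))])
print(P,'foot',P.mean(0)); d=P.mean(0)-n[0][:2]; print('dist',np.hypot(*d),'yaw',np.degrees(np.arctan2(d[1],d[0]))-90)
for i in range(4):
    e=P[(i+1)%4]-P[i]; print(np.hypot(*e),np.degrees(np.arctan2(e[1],e[0]))%90)
# foot in top view (800-scale)
Q=np.array([atz(b,(u/1.5625,v/1.5625),12)[:2] for u,v in((47,262),(117,237),(131,305),(57,327))]);print(Q,Q.mean(0))
for i in range(4):
    e=Q[(i+1)%4]-Q[i]; print(np.hypot(*e),np.degrees(np.arctan2(e[1],e[0]))%90)
d=Q.mean(0)-n[0][:2]; print('dist',np.hypot(*d),'yaw',np.degrees(np.arctan2(d[1],d[0]))-90)
# lamp ends
for t in (13,):
  for c,l in((a,[(391,374),(357,322),(384,361)]),(b,[(394,307),(423,382),(402,322)])):
    print([atz(c,(u/1.5625,v/1.5625),z)[:2] for (u,v),z in zip(l,(13,20,20))])
w=imaging.camera('wrist');V=w['view'];s=monitor.read_state()
R0=R.from_euler('xyz',s['eef_rot']).as_matrix()
print(R.from_matrix(V[:3,:3]@R0).as_matrix(), R0.T@(-V[:3,:3].T@V[:3,3]-s['eef_pos']), R0)
E
python3 c.py
```

```text
clevis (array([684.8, 124. , 383. ]), [np.float64(1.6855024479777803), np.float64(1.6855024479777367)])
nut (array([684.6, 124.3, 507. ]), [np.float64(0.17514394495557037), np.float64(0.17514394495553193)])
[[535.6 374.6]
 [482.3 535.1]
 [634.9 576.5]
 [684.5 417.1]] foot [584.3 475.8]
dist 365.5041864841187 yaw 15.922525382961936
169.04970226022314 18.376634852735492
158.12571768505606 15.19762311719201
166.99895070823482 17.295626462317003
154.87626973076593 15.901481756479683
[[633.8 565.3]
 [686.1 413.5]
 [539.6 372.4]
 [494.2 530.1]] [588.4 470.3]
160.6151303136184 19.01332150770999
152.13209479251069 15.671807662145369
164.1117584466869 16.07609317655009
143.97749552844604 14.173112733963563
dist 359.11347658961313 yaw 15.534461144353216
[array([ 530.7, -170. ]), array([ 386.9, -228.7]), array([ 500.2, -181.2])]
[array([ 531.5, -171. ]), array([ 378.7, -227. ]), array([ 499.4, -186.7])]
[[-0.   1.  -0. ]
 [-1.  -0.  -0.2]
 [-0.2  0.   1. ]] [  70.2   -0.6 -159.2] [[ 0.9  0.4  0. ]
 [ 0.4 -0.9 -0. ]
 [ 0.   0.  -1. ]]
```

```bash
cat >> h.py <<'E'
np.set_printoptions(precision=2,suppress=True)
def plan(p,yawdeg):
    s=monitor.read_state(); R0=R.from_euler('xyz',s['eef_rot']).as_matrix()
    y0=np.degrees(np.arctan2(R0[1,0],R0[0,0]))
    print('t',s['clock'],'pos',s['eef_pos'],'yaw',y0,'shift',R0.T@(np.array(p)-s['eef_pos']),'turn',-(yawdeg-y0),'gap',s['finger_gap'],'F',s['wrist_force'])
E
python3 -c "
from h import *
plan([438,-206.5,150],20.5)"
```

```text
t 3.2 pos [ 205.42 -510.18  224.47] yaw 21.93169611641134 shift [ 329.17 -194.84   74.48] turn 1.4316961164113415 gap 93.70024835178808 F [ 0.66 -0.01  0.02]
```

arm_command([
  [1, 50, -30, 10, 0],
  [1, 100, -60, 20, 0],
  [1, 150, -90, 35, 0],
  [1, 200, -120, 50, 1.4],
  [1, 250, -150, 60, 1.4],
  [1, 300, -180, 70, 1.4],
  [1, 329, -195, 74, 1.4],
  [1, 329, -195, 74, 1.4],
  [1, 329, -195, 74, 1.4],
])

```text
clock: 4.32
eef_pos: [437.5, -206.9, 150.5]
eef_rot: [3.141, 0.0, 0.358]
wrist_force: [0.6, -0.6, 0.7]
finger_gap: 94.0
finger_force: 0.0
```

```bash
cat > d.py <<'E'
from h import *
import sys
c=imaging.camera('wrist')
for t in ('lamp_center','ring_center'):
    for f in trace(c,t)[:1]:
        m=f['region'].astype(np.uint8); v,u=np.nonzero(m); print(t,f['p'],f['rect'],len(u))
        P=np.array([atz(c,p,20 if t[0]=='l' else 13)[:2] for p in zip(u[::5],v[::5])])
        mu=P.mean(0); w,E=np.linalg.eigh(np.cov((P-mu).T)); e=E[:,1]*np.sign(E[0,1]); pr=(P-mu)@e; q=(P-mu)@np.array([-e[1],e[0]])
        print(mu,'yaw',np.degrees(np.arctan2(e[1],e[0])),'min/max along',mu+e*pr.min(),mu+e*pr.max(),'len',np.ptp(pr),'w',np.ptp(q))
cv2.imwrite('pics/d0.png',c['img'][:,:,::-1])
plan([438,-206.5,21],20.5)
E
python3 d.py
```

```text
ring_center 0.7 [258.9, 158.1, 51.1, 186.9] 5206
[ 456.22 -197.44] yaw 19.625487207718464 min/max along [ 368.88 -228.58] [ 556.15 -161.81] len 198.8188789646131 w 52.73206819882485
t 4.475 pos [ 437.31 -207.26  150.63] yaw 20.45211309926703 shift [  0.9   -0.5  129.62] turn -0.047886900732969195 gap 93.71576562228987 F [0.22 1.28 0.33]
```

View pics/d0.png

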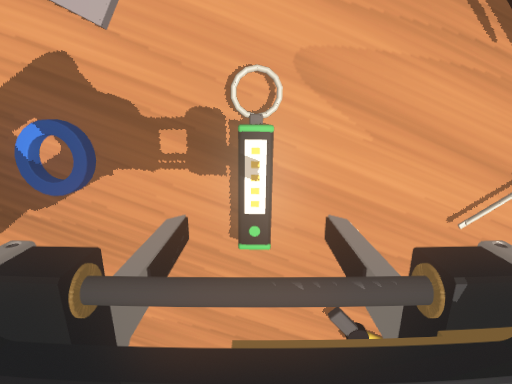

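The lamp lies straight below, with its ring at (257,91) and its body from row 125 to 248. I'll descend and grip it.

arm_command([
  [1, 0, -2, 50, 0.5],
  [1, 0, -2, 100, 0.5],
  [1, 0, -2, 125, 0.5],
  [1, 0, -2, 129, 0.5],
  [0.2, 0, -2, 129, 0.5],
  [0.2, 0, -2, 129, 0.5],
  [0.2, 0, -2, 129, 0.5],
  [0.2, 0, -2, 129, 0.5],
  [0.2, 0, -2, 129, 0.5],
], force=50)

```text
clock: 5.6
eef_pos: [437.1, -204.5, 21.6]
eef_rot: [3.141, -0.0, 0.35]
wrist_force: [-0.2, -0.6, 0.1]
finger_gap: 47.6
finger_force: 0.0
```

arm_command([
  [0.2, 0, 0, 0, 0],
  [0.2, 0, 0, 0, 0],
  [0.2, 0, 0, -30, 0],
  [0.2, 0, 0, -90, 0],
  [0.2, 0, 0, -150, 0],
])

```text
clock: 6.22
eef_pos: [436.5, -204.2, 172.7]
eef_rot: [-3.14, 0.001, 0.35]
wrist_force: [1.0, -0.3, -3.2]
finger_gap: 36.2
finger_force: 50.0
```

```bash
python3 -c "
from h import *
plan([476,64,310],16)"
```

```text
t 6.225 pos [ 436.52 -204.23  172.7 ] yaw 20.029762876732466 shift [ 128.82 -238.65 -137.14] turn 4.029762876732466 gap 36.166850582737474 F [ 1.01 -0.29 -3.18]
```

arm_command([
  [0.2, 20, -40, -40, 0],
  [0.2, 42, -80, -80, 0],
  [0.2, 64, -120, -120, 1],
  [0.2, 86, -160, -137, 2],
  [0.2, 107, -200, -137, 3],
  [0.2, 129, -238, -137, 4],
  [0.2, 129, -238, -137, 4],
  [0.2, 129, -238, -137, 4],
])

```text
clock: 7.22
eef_pos: [476.5, 62.9, 308.0]
eef_rot: [3.142, 0.001, 0.28]
wrist_force: [-0.4, -0.3, -3.9]
finger_gap: 35.6
finger_force: 50.0
```

```bash
cat > e.py <<'E'
from h import *
s=monitor.read_state();R0=R.from_euler('xyz',s['eef_rot']).as_matrix()
re=s['eef_pos']+R0@np.array([124,0,8.6]); rc=s['eef_pos']+R0@np.array([100,0,8.6])
print(s['clock'],s['eef_pos'],'ring_end est',re)
acc=[]
for k in range(8):
    a=imaging.camera('scene'); fa=trace(a,'hook_tip'); b=imaging.camera('top'); fb=find_in(b,'hook_tip')
    if fa:
        m=fa[0]['region']; v,u=np.nonzero(m)
        print('scene',fa[0]['p'],np.array(fa[0]['rect']),'low',v.max(),'top',np.array(fb[0]['rect']) if fb else None)
        if fb:
            x,r=tri([ray(a,fa[0]['rect'][:2]),ray(b,fb[0]['rect'][:2])]); print(x,r[0])
print('proj ring_end',proj(a,re),proj(b,re))
for c,n in((a,'s'),(b,'t')):
    for p in((685,124,379),re,rc): cv2.circle(c['img'],tuple(int(x) for x in proj(c,p).round()),0,(255,0,255),-1)
A=cv2.resize(a['img'][150:250,320:420],None,fx=4,fy=4,interpolation=cv2.INTER_CUBIC)
B=cv2.resize(b['img'][80:180,100:200],None,fx=4,fy=4,interpolation=cv2.INTER_CUBIC)
cv2.imwrite('pics/e0.png',np.hstack([A,B])[:,:,::-1])
E
python3 e.py
```

```text
7.225 [476.55  62.92 308.04] ring_end est [595.71  97.21 299.32]
scene 0.54 [380.4 221.5  13.5  39. ] low 240 top [137.8 115.8  10.7   9.3]
[696.04 131.6  301.73] 4.468687444159387
scene 0.61 [374.8 212.9  24.6  26.6] low 224 top [137.  127.3  21.6  32.3]
[665.61 131.62 297.03] 2.7377482208921284
scene 0.83 [373.5 209.4  31.7  20.8] low 218 top [139.7 118.2  14.2  13.2]
[676.91 115.25 331.14] 1.4583278047352837
scene 0.76 [381.6 220.4  18.9  41.5] low 239 top None
scene 0.78 [374.  216.2  26.   27.5] low 227 top [137.4 127.1  19.   30.5]
[669.22 132.17 287.33] 1.6335787155311408
scene 0.61 [174.1 191.9  38.5  21.9] low 198 top [135.7 119.4  18.3  15. ]
[ 647.16 -146.22  557.29] 212.37123385863788
scene 0.72 [441.9 182.8 140.3 154.7] low 259 top [137.1 114.3   7.5   2.1]
[686.27 158.98 434.6 ] 71.54396119919055
scene 0.86 [377.  214.8  21.3  31.7] low 229 top [136.2 127.5  18.2  25.4]
[667.98 137.   290.55] 4.22176171547846
proj ring_end [352.44 192.99] [147.73 152.57]
```

View pics/e0.png

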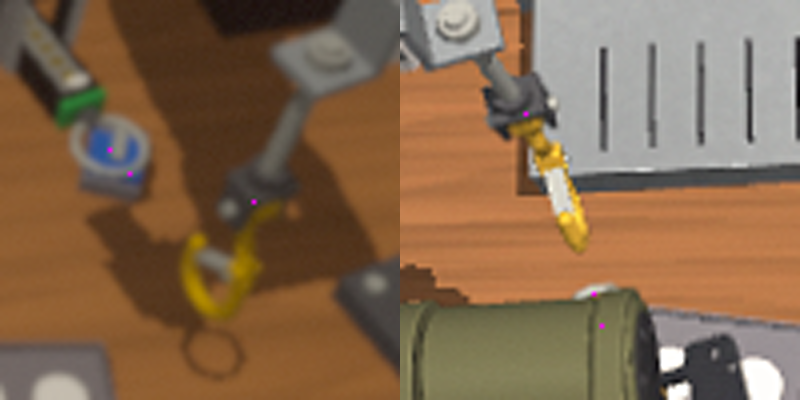

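Both views match the estimate: the pin projects onto the clevis and the ring onto the ring. I'll advance slowly to still the hook with the ring end. A finger can't reach it, because the gripper body overhangs and would hit the rod.

arm_command([
  [0.2, 15, -2, 0, 0],
  [0.2, 30, -2, 0, 0],
  [0.2, 34, -2, 0, 0],
  [0.2, 36.5, -2, 0, 0],
  [0.2, 39, -2, 0, 0],
  [0.2, 41.5, -2, 0, 0],
  [0.2, 44, -2, 0, 0],
  [0.2, 46.5, -2, 0, 0],
  [0.2, 49, -2, 0, 0],
  [0.2, 51.5, -2, 0, 0],
  [0.2, 54, -2, 0, 0],
  [0.2, 56.5, -2, 0, 0],
  [0.2, 59, -2, 0, 0],
  [0.2, 61.5, -2, 0, 0],
  [0.2, 64, -2, 0, 0],
  [0.2, 66.5, -2, 0, 0],
  [0.2, 69, -2, 0, 0],
  [0.2, 71, -2, 0, 0],
  [0.2, 71, -2, 0, 0],
  [0.2, 71, -2, 0, 0],
])

```text
clock: 11.32
eef_pos: [544.4, 84.8, 308.5]
eef_rot: [-3.142, 0.0, 0.28]
wrist_force: [-0.7, -0.8, -2.2]
finger_gap: 35.9
finger_force: 50.0
```

```bash
sed -i 's/range(8)/range(4)/; s#pics/e0#pics/e1#' e.py; python3 e.py; python3 -c "
from h import *
plan([685,124,379],16)"
```

```text
11.325 [544.4   84.77 308.46] ring_end est [663.57 119.03 299.86]
scene 0.78 [377.4 217.8  19.8  33.6] low 232 top [137.8 114.8   3.5  -2.5]
[692.39 124.79 314.8 ] 1.1416168073486
scene 0.63 [379.2 217.6  22.6  30.9] low 232 top [159.6 183.6   8.9  25.2]
[574.11 157.77 144.38] 63.719944200149214
scene 0.53 [377.3 217.5  19.8  33.2] low 233 top [ 71.2 142.2 142.1 138. ]
[630.16 249.6  237.22] 72.00932323414628
scene 0.59 [378.9 217.6  21.2  31. ] low 232 top [135.6 112.2  10.9   5.1]
[696.35 127.25 321.2 ] 0.6844157689344149
proj ring_end [369.05 212.27] [140.47 127.26]
t 12.125 pos [544.44  84.77 308.45] yaw 16.031645783811395 shift [145.92   1.12 -70.54] turn 0.03164578381139549 gap 35.43989320693481 F [-0.98  0.49 -3.74]
```

View pics/e1.png

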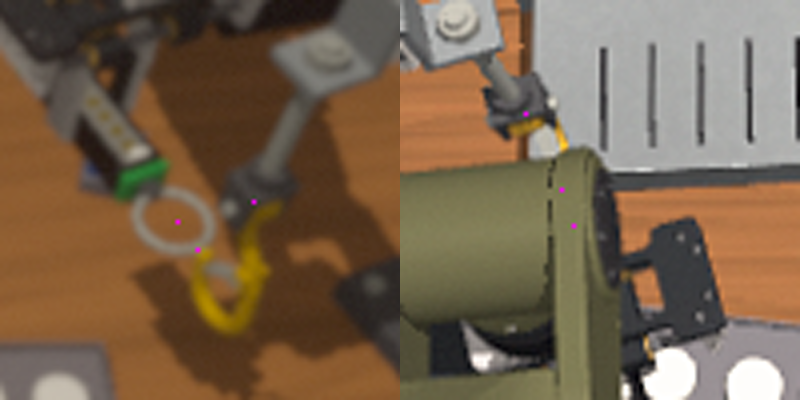

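The hook is now held still, leaning slightly away, with its tip against the ring's end. I'll draw back slowly.

arm_command([
  [0.2, -1, 0, 0, 0],
  [0.2, -2, 0, 0, 0],
  [0.2, -3, 0, 0, 0],
  [0.2, -4, 0, 0, 0],
  [0.2, -5, 0, 0, 0],
  [0.2, -6, 0, 0, 0],
  [0.2, -7, 0, 0, 0],
  [0.2, -8, 0, 0, 0],
  [0.2, -9, 0, 0, 0],
  [0.2, -10, 0, 0, 0],
  [0.2, -11, 0, 0, 0],
  [0.2, -12, 0, 0, 0],
  [0.2, -13, 0, 0, 0],
  [0.2, -14, 0, 0, 0],
  [0.2, -15, 0, 0, 0],
  [0.2, -17, 0, 0, 0],
  [0.2, -20, 0, 0, 0],
  [0.2, -25, 0, 0, 0],
  [0.2, -35, 0, 0, 0],
  [0.2, -40, 0, 0, 0],
])

```text
clock: 14.62
eef_pos: [505.3, 73.6, 308.6]
eef_rot: [3.142, -0.0, 0.28]
wrist_force: [-0.6, -0.4, -2.3]
finger_gap: 35.4
finger_force: 50.0
```

```bash
cat > f.py <<'E'
from h import *
from scipy.optimize import least_squares
obs=[]
for k in range(5):
    a=imaging.camera('scene'); f=[x for x in trace(a,'hook_tip') if x['rect'][2]<60]
    if f:
        v,u=np.nonzero(f[0]['region']); print(f[0]['p'],np.array(f[0]['rect']),u.min(),u.max(),v.max()); 
# hook model at rest: J curve points, project for pin
t=np.radians(16);u_=np.array([np.cos(t),np.sin(t),0]);
th=np.linspace(np.pi,2*np.pi,40)
def bbox(pin):
    pts=[(-3+21.5*np.cos(q),-90+21.5*np.sin(q)) for q in th]+[(-24,-72),(18.5,-70)]
    P=np.array([proj(a,np.array(pin)+u_*x+np.array([0,0,z])) for x,z in pts])
    return P[:,0].min()-2.8,P[:,0].max()+2.8,P[:,1].max()+2.8
for z in (372,379,386,393): print(z,bbox((685,124,z)))
print('tip',proj(a,np.array([685,124,379])+u_*-24+[0,0,-67]),'seat',proj(a,np.array([685,124,379])+u_*-3+[0,0,-102]))
s=monitor.read_state();R0=R.from_euler('xyz',s['eef_rot']).as_matrix()
print('ringend px',proj(a,s['eef_pos']+R0@np.array([124,0,8.6])))
cv2.imwrite('pics/f.png',cv2.resize(a['img'][170:245,325:425],None,fx=8,fy=8,interpolation=cv2.INTER_CUBIC)[:,:,::-1])
plan([685,124,379],16)
E
python3 f.py
```

```text
0.66 [375.1 215.4  22.5  30.1] 365 388 229
0.85 [376.8 216.2  25.9  29.9] 365 389 228
0.55 [375.6 214.9  26.9  28.3] 365 389 228
0.77 [375.3 215.3  19.6  30. ] 364 389 228
0.72 [375.9 214.2  19.2  26.2] 365 388 229
372 (np.float64(363.01970209339294), np.float64(381.39702170680886), np.float64(232.51058806244828))
379 (np.float64(363.7226614642345), np.float64(382.2156035627767), np.float64(231.03654684638516))
386 (np.float64(364.4339942477232), np.float64(383.0444468604431), np.float64(229.54474449124248))
393 (np.float64(365.1538519882481), np.float64(383.8837471064808), np.float64(228.0348558666842))
tip [369.5  209.07] seat [370.7  222.95]
ringend px [359.99 201.09]
t 15.125 pos [506.09  73.76 308.36] yaw 16.034937866447102 shift [185.82   1.14 -70.66] turn 0.03493786644710184 gap 35.317955848049785 F [ 0.15  0.21 -3.03]
```

View pics/f.png

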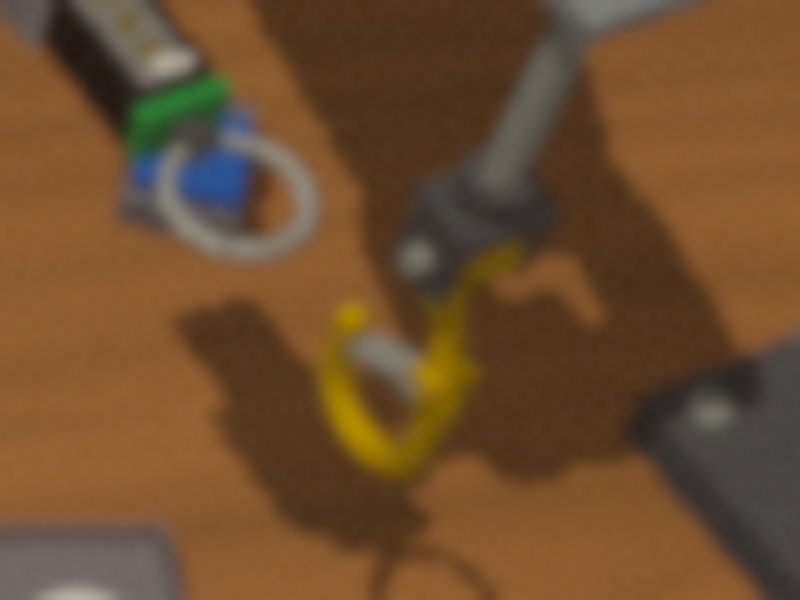

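The hook hangs still and empty, with its tip at about (350,307) and its bowl bottom at (397,475) in the 8x crop. That puts the pin near z = 385. Next I raise the ring and bring it over the point.

arm_command([
  [0.2, 0, 0, -20, 0],
  [0.2, 0, 0, -34, 0],
  [0.2, 0, 0, -34, 0],
  [0.2, 12, 0, -34, 0],
  [0.2, 24, 0, -34, 0],
  [0.2, 34, 0, -34, 0],
  [0.2, 42, 0, -34, 0],
  [0.2, 50, 0, -34, 0],
  [0.2, 56, 0, -34, 0],
  [0.2, 56, 0, -34, 0],
  [0.2, 56, 0, -34, 0],
])

```text
clock: 16.5
eef_pos: [559.7, 89.2, 342.5]
eef_rot: [-3.142, -0.0, 0.28]
wrist_force: [-0.1, 0.4, -3.4]
finger_gap: 35.6
finger_force: 50.0
```

```bash
sed -i 's#pics/f.png#pics/f2.png#;s/124,379/124,385/g;s/range(5)/range(1)/' f.py; python3 f.py
```

```text
0.66 [376.6 214.8  21.   26.8] 365 388 229
372 (np.float64(363.01970209339294), np.float64(381.39702170680886), np.float64(232.51058806244828))
379 (np.float64(363.7226614642345), np.float64(382.2156035627767), np.float64(231.03654684638516))
386 (np.float64(364.4339942477232), np.float64(383.0444468604431), np.float64(229.54474449124248))
393 (np.float64(365.1538519882481), np.float64(383.8837471064808), np.float64(228.0348558666842))
tip [370.14 207.69] seat [371.33 221.66]
ringend px [376.61 209.05]
t 16.6 pos [559.66  89.14 342.58] yaw 16.02964831314293 shift [130.1    1.11 -42.39] turn 0.029648313142928373 gap 35.45467205021135 F [ 1.26 -0.63 -3.82]
```

View pics/f2.png

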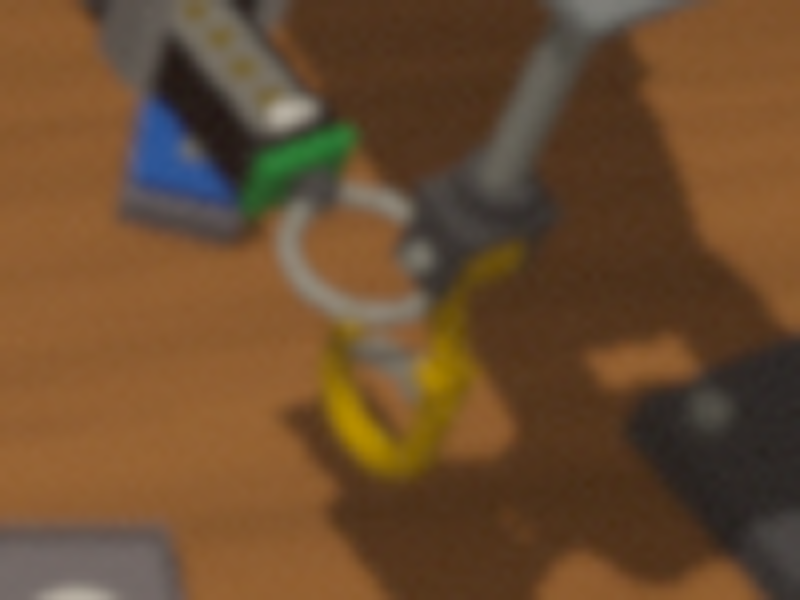

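The ring now spans over the point, with its wire at the mouth just in front of the shank. I'll press straight down.

arm_command([
  [0.2, 0, 0, 5, 0],
  [0.2, 0, 0, 10, 0],
  [0.2, 0, 0, 15, 0],
  [0.2, 0, 0, 20, 0],
  [0.2, 1, 0, 25, 0],
  [0.2, 1, 0, 30, 0],
  [0.2, 1, 0, 34, 0],
  [0.2, 2, 0, 38, 0],
  [0.2, 2, 0, 42, 0],
  [0.2, 2, 0, 46, 0],
  [0.2, 2, 0, 50, 0],
  [0.2, 2, 0, 50, 0],
  [0.2, 2, 0, 50, 0],
])

```text
clock: 18.23
eef_pos: [561.8, 89.7, 292.6]
eef_rot: [3.142, -0.0, 0.28]
wrist_force: [0.5, 0.1, -3.9]
finger_gap: 35.7
finger_force: 50.0
```

```bash
sed -i 's#pics/f2.png#pics/f3.png#;s/range(1)/range(2)/' f.py; python3 f.py
```

```text
0.66 [377.9 216.6  16.9  30.1] 368 389 230
0.65 [374.8 213.2  25.7  29.7] 364 389 228
372 (np.float64(363.01970209339294), np.float64(381.39702170680886), np.float64(232.51058806244828))
379 (np.float64(363.7226614642345), np.float64(382.2156035627767), np.float64(231.03654684638516))
386 (np.float64(364.4339942477232), np.float64(383.0444468604431), np.float64(229.54474449124248))
393 (np.float64(365.1538519882481), np.float64(383.8837471064808), np.float64(228.0348558666842))
tip [370.14 207.69] seat [371.33 221.66]
ringend px [371.58 221.03]
t 18.425 pos [561.75  89.75 292.58] yaw 16.03261275655636 shift [127.93   1.13 -92.4 ] turn 0.03261275655636098 gap 35.452942674454725 F [-0.14  0.46 -2.59]
```

View pics/f3.png

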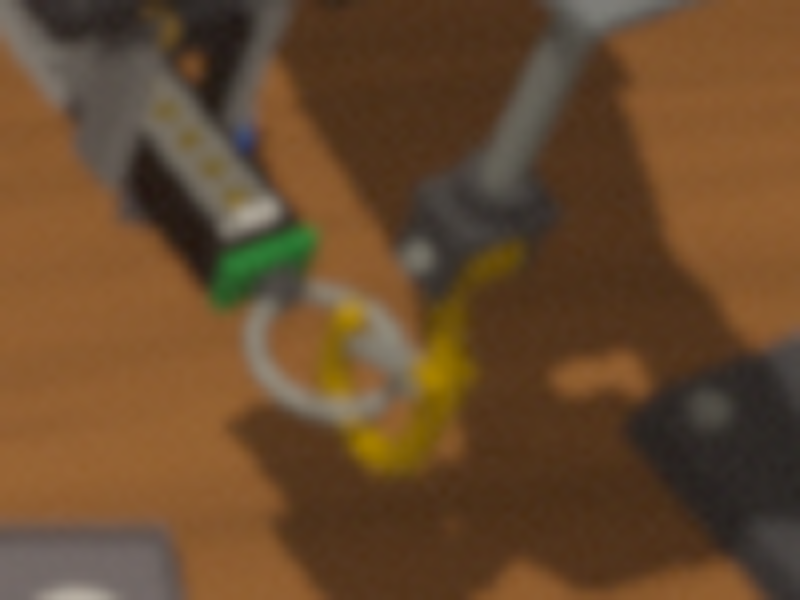

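The ring encircles the point, with its wire low in the bowl and the latch lying across the mouth above it. I'll feel for the bowl's bottom.

arm_command([
  [0.2, 0, 0, 2, 0],
  [0.2, 0, 0, 4, 0],
  [0.2, 0, 0, 4, 0],
])

```text
clock: 18.8
eef_pos: [561.7, 89.8, 288.2]
eef_rot: [-3.142, 0.0, 0.28]
wrist_force: [1.3, 0.6, -3.7]
finger_gap: 35.7
finger_force: 50.0
```

```bash
python3 -c "
from h import *
plan([685,124,385],16)"
```

```text
t 18.8 pos [561.69  89.76 288.21] yaw 16.03409880039107 shift [127.93   1.15 -96.83] turn 0.03409880039107094 gap 35.65579372273858 F [ 1.28  0.57 -3.72]
```

arm_command([
  [0.2, 0, 0, 2, 0],
  [0.2, 0, 0, 4, 0],
  [0.2, 0, 0, 4, 0],
])

```text
clock: 19.18
eef_pos: [561.7, 89.7, 284.4]
eef_rot: [-3.142, 0.0, 0.28]
wrist_force: [-0.5, -0.1, -2.6]
finger_gap: 35.3
finger_force: 50.0
```

```bash
python3 -c "
from h import *
plan([685,124,385],16)"
```

```text
t 19.175 pos [561.73  89.74 284.35] yaw 16.032024032655528 shift [ 127.93    1.12 -100.66] turn 0.03202403265552789 gap 35.34240667401635 F [-0.54 -0.14 -2.65]
```

```bash
cat > g.py <<'E'
from h import *
F=[];M=[]
c={}
for k in range(6):
    n='scene' if k%2 else 'top'
    c[n]=imaging.camera(n); s=monitor.read_state(); F.append(s['wrist_force']); M.append(s['moment'])
print('F',np.mean(F,0),'M',np.mean(M,0),s['eef_pos'],s['clock'])
R0=R.from_euler('xyz',s['eef_rot']).as_matrix()
a=c['scene']
hsv=cv2.cvtColor(a['img'],cv2.COLOR_RGB2HSV)
g=cv2.inRange(hsv,(50,120,50),(80,255,255))[150:250,320:420]; v,u=np.nonzero(g); print('green',len(u),u.mean()+320 if len(u) else 0,v.mean()+150 if len(u) else 0,'pred',proj(a,s['eef_pos']+R0@np.array([65,0,0])),)
y=cv2.inRange(hsv,(22,150,80),(33,255,255))[195:245,355:395]; v,u=np.nonzero(y); print('yellow',len(u),u.min()+355,u.max()+355,v.min()+195,v.max()+195)
for t in('ring_center','latch','hook_tip'):
    for f in trace(a,t)[:1]: print(t,round(f['p'],2),np.array(f['rect']))
for t,x in(('ring_end',124),('ring_c',100)): print(t,proj(a,s['eef_pos']+R0@np.array([x,0,8.6])))
E
python3 g.py
```

```text
F [-0.01  0.11 -3.19] M [ 0.   -0.06 -0.02] [561.72  89.75 284.44] 19.475
green 56 355.9642857142857 203.91071428571428 pred [358.31 204.24]
yellow 92 365 382 207 227
ring_center 0.75 [357.  201.9  32.3  46.8]
latch 0.16 [376.9 216.1  22.2  26.7]
hook_tip 0.7 [375.4 215.8  20.8  29.5]
ring_end [370.71 222.78]
ring_c [365.23 215.87]
```

arm_command([
  [0.2, 0, 0, 2, 0],
  [0.2, 0, 0, 4, 0],
  [0.2, 0, 0, 4, 0],
])

```text
clock: 20.0
eef_pos: [561.9, 89.7, 280.7]
eef_rot: [3.141, -0.001, 0.28]
wrist_force: [0.1, -0.4, 2.0]
finger_gap: 35.8
finger_force: 50.0
```

```bash
python3 g.py
```

```text
F [ 0.11 -0.67  1.68] M [ 0.04 -0.67 -0.08] [561.8   89.74 280.61] 20.3
green 52 355.8269230769231 204.3846153846154 pred [357.97 205.11]
yellow 94 365 386 202 227
ring_center 0.62 [358.7 201.3  33.4  42.5]
latch 0.61 [144.9 262.1  30.1  39.1]
hook_tip 0.66 [375.1 213.8  21.   29. ]
ring_end [370.32 223.61]
ring_c [364.86 216.71]
```

The contact at TCP z ≈ 281 is the bowl bottom: +5 N and a −0.6 Nm moment, so the load is at the ring's end. Now I'll loosen the grip and swing the tail down around the seat.

arm_command([
  [0.2, 0, 0, -1.5, 0],
  [0.2, 0, 0, -1.5, 0],
  [0.2, 0, 0, -1.5, 0],
  [0.2, 0, 0, 4, 0],
  [0.2, 0, 0, 9, 0],
  [0.2, 0, 0, 15, 0],
  [0.2, 0.5, 0, 20, 0],
  [0.2, 1, 0, 25.5, 0],
  [0.2, 2, 0, 31, 0],
  [0.2, 3, 0, 36, 0],
  [0.2, 4.5, 0, 41.5, 0],
], force=8)

```text
clock: 21.82
eef_pos: [566.2, 91.0, 238.6]
eef_rot: [-3.142, -0.0, 0.28]
wrist_force: [-0.6, 0.8, -2.0]
finger_gap: 35.9
finger_force: 8.0
```

```bash
python3 g.py
```

```text
F [-0.13  0.59 -3.22] M [-0.01  0.02  0.  ] [566.05  91.01 239.04] 22.125
green 61 353.7049180327869 208.85245901639342 pred [355.22 215.22]
yellow 102 366 386 202 228
ring_center 0.65 [351.4 204.9  24.8  26.1]
hook_tip 0.58 [375.4 216.   22.   28.8]
ring_end [367.11 233.43]
ring_c [361.87 226.6 ]
```

arm_command([
  [0.2, 1.7, 0, 5, 0],
  [0.2, 3.5, 0, 10, 0],
  [0.2, 5.7, 0, 15, 0],
  [0.2, 8, 0, 20, 0],
  [0.2, 10.4, 0, 25, 0],
  [0.2, 13, 0, 29.5, 0],
  [0.2, 16, 0, 34, 0],
  [0.2, 19, 0, 38.5, 0],
  [0.2, 22, 0, 43, 0],
  [0.2, 25.5, 0, 47, 0],
  [0.2, 25.5, 0, 47, 0],
])

```text
clock: 23.65
eef_pos: [590.6, 98.1, 191.5]
eef_rot: [-3.141, 0.001, 0.28]
wrist_force: [-0.0, 0.0, -3.6]
finger_gap: 35.9
finger_force: 8.0
```

```bash
python3 g.py
```

```text
F [-0.29 -0.09 -3.13] M [0.   0.01 0.01] [590.49  98.01 192.01] 23.95
green 46 352.7391304347826 216.8478260869565 pred [356.42 231.45]
yellow 104 359 385 203 226
ring_center 0.74 [352.3 216.1  41.8  15.3]
hook_tip 0.36 [326.1 250.4  55.1  27.2]
ring_end [368.08 249.7 ]
ring_c [362.94 242.8 ]
```

arm_command([
  [0.2, 3.5, 0, 4, 0],
  [0.2, 7.5, 0, 8, 0],
  [0.2, 11.5, 0, 11.5, 0],
  [0.2, 15.5, 0, 15, 0],
  [0.2, 17, 0, 16.2, 0],
  [0.2, 17, 0, 16.2, 0],
  [0.2, 17, 0, 16.2, 0],
])

```text
clock: 24.98
eef_pos: [606.8, 102.8, 175.7]
eef_rot: [-3.142, 0.0, 0.28]
wrist_force: [-0.3, 0.7, -1.4]
finger_gap: 35.7
finger_force: 8.0
```

```bash
python3 g.py
```

```text
F [ 0.3   0.34 -1.55] M [ 0.13 -0.1   0.05] [606.84 102.74 175.73] 25.275
green 32 352.34375 222.15625 pred [358.51 239.16]
yellow 96 363 388 201 225
ring_center 0.62 [350.9 222.3  31.1  21.6]
hook_tip 0.68 [138.5 268.7  20.6  28.4]
ring_end [370.2  257.58]
ring_c [365.04 250.59]
```

arm_command([
  [0.8, 0, 0, 0, 0],
  [0.8, -5, 0, 0, 0],
  [0.8, -40, 0, 0, 0],
  [0.8, -80, 0, 0, 0],
  [0.8, -110, 0, 0, 0],
  [0.8, -120, 0, 0, 0],
])

```text
clock: 26.18
eef_pos: [490.6, 69.3, 176.2]
eef_rot: [3.141, -0.001, 0.28]
wrist_force: [0.8, -0.7, -0.7]
finger_gap: 75.2
finger_force: 0.0
```

```bash
cat > k.py <<'E'
from h import *
for k in range(14):
    a=imaging.camera('scene')
    f=[x for x in trace(a,'lamp_center') if x['p']>.3][:1]; h=[x for x in trace(a,'hook_tip') if x['rect'][2]<60][:1]
    if f:
        v,u=np.nonzero(f[0]['region']); 
        print(monitor.read_state()['clock'],round(f[0]['p'],2),np.array(f[0]['rect']),'low',u[v.argmax()],v.max(),'hook',np.array(h[0]['rect']) if h else None)
S=np.array([685,124,375.])+[-2.9,-.8,-102]
print('expected ring end',proj(a,S),'lamp c',proj(a,S-[0,0,124]),'tail',proj(a,S-[0,0,192]))
E
python3 k.py
```

```text
26.475 0.6 [351.4 223.1  37.1  26.3] low 336 235 hook [374.5 213.1  24.7  21.6]
26.625 0.56 [350.8 232.8  26.2  26.7] low 341 244 hook [375.8 214.7  21.4  26.2]
26.775 0.98 [365.8 246.9  24.2  48.9] low 357 271 hook [377.1 217.1  16.5  30.6]
26.925 0.74 [373.4 256.9  17.5  57.9] low 370 284 hook [380.5 219.3  20.2  38.3]
27.075 0.91 [369.  251.9  17.2  56. ] low 364 278 hook [378.  218.6  19.3  31.7]
27.225 0.66 [359.6 235.7  32.5  36. ] low 345 252 hook [373.6 219.5  14.4  21. ]
27.375 0.87 [350.3 223.1  34.4  26.4] low 336 236 hook [374.4 213.2  25.1  23.1]
27.525 0.87 [353.4 228.8  34.5  26.9] low 339 243 hook [377.  214.4  27.2  28. ]
27.675 0.98 [364.3 244.7  24.6  49.3] low 356 269 hook [376.9 217.8  20.1  32. ]
27.825 0.63 [379.8 219.3  17.1  38. ] low 379 236 hook [379.2 220.9  12.5  36.1]
27.975 0.65 [369.  251.2  20.7  56.9] low 365 279 hook [378.  217.2  18.   34.1]
28.125 0.86 [358.7 237.5  32.2  42.2] low 347 256 hook [377.  215.2  22.   26.7]
28.275 0.75 [350.4 225.4  32.9  24.5] low 337 237 hook [374.5 211.7  25.4  21.8]
expected ring end [370.28 223.8 ] lamp c [358.53 247.68] tail [352.99 258.96]
```

The lamp hangs on the hook and swings with a period of about 0.9 s. I'll watch how fast it decays.

arm_command([
  [0.8, -20, 0, 0, 0],
  [0.8, -20, 0, 0, 0],
  [0.8, -20, 0, 0, 0],
  [0.8, -20, 0, 0, 0],
  [0.8, -20, 0, 0, 0],
  [0.8, -20, 0, 0, 0],
  [0.8, -20, 0, 0, 0],
  [0.8, -20, 0, 0, 0],
  [0.8, -20, 0, 0, 0],
  [0.8, -20, 0, 0, 0],
  [0.8, -20, 0, 0, 0],
  [0.8, -20, 0, 0, 0],
  [0.8, -20, 0, 0, 0],
  [0.8, -20, 0, 0, 0],
  [0.8, -20, 0, 0, 0],
  [0.8, -20, 0, 0, 0],
  [0.8, -20, 0, 0, 0],
  [0.8, -20, 0, 0, 0],
  [0.8, -20, 0, 0, 0],
  [0.8, -20, 0, 0, 0],
])

```text
clock: 30.78
eef_pos: [472.3, 64.1, 175.7]
eef_rot: [-3.142, 0.0, 0.28]
wrist_force: [0.2, 0.4, -1.0]
finger_gap: 75.5
finger_force: 0.0
```

```bash
python3 k.py
```

```text
30.925 0.76 [354.4 229.7  33.   31.3] low 341 245 hook [375.4 214.8  25.4  25.6]
31.075 0.63 [348.9 226.   35.3  21.4] low 336 237 hook [373.9 212.2  27.1  22.7]
31.225 0.63 [356.6 233.6  34.   35. ] low 343 251 hook [376.1 215.1  23.5  26.6]
31.375 0.84 [367.4 249.2  21.9  53.9] low 362 276 hook [378.1 220.6  16.7  33.8]
31.525 0.56 [374.9 256.2  20.2  60.2] low 370 284 hook [379.4 219.3  14.7  36.8]
31.825 0.67 [346.  190.1  13.   21.4] low 350 199 hook [374.6 216.1  22.9  27.5]
31.975 0.64 [351.3 224.1  34.6  25.3] low 336 236 hook [374.6 212.1  23.8  22.1]
32.125 0.71 [357.2 233.4  35.5  35.5] low 343 250 hook [376.1 213.9  20.5  27.6]
32.275 0.87 [366.9 249.2  25.2  52.8] low 360 274 hook [377.9 217.8  20.1  35. ]
32.425 0.57 [375.3 258.2  17.6  58.5] low 369 284 hook [378.4 219.6  14.1  36.7]
32.575 0.95 [367.6 248.9  23.6  54.7] low 360 274 hook [376.6 218.6  12.2  30.5]
32.725 0.95 [357.2 232.7  34.5  37.5] low 343 249 hook [374.3 214.8  25.6  26.6]
32.875 0.54 [351.4 224.2  37.9  27.3] low 336 237 hook [324.9 249.8  54.3  30.1]
expected ring end [370.28 223.8 ] lamp c [358.53 247.68] tail [352.99 258.96]
```

The decay is too slow, so I'll use the closed fingers as a soft bumper and advance them slowly from the robot's side.

arm_command([
  [0, 10, 0, 25, 0],
  [0, 30, 0, 50, 0],
  [0, 50, 0, 50, 0],
  [0, 65, 0, 50, 0],
  [0, 68, 0, 50, 0],
  [0, 70, 0, 50, 0],
  [0, 72, 0, 50, 0],
  [0, 74, 0, 50, 0],
  [0, 76, 0, 50, 0],
  [0, 78, 0, 50, 0],
  [0, 80, 0, 50, 0],
  [0, 82, 0, 50, 0],
  [0, 84, 0, 50, 0],
  [0, 86, 0, 50, 0],
  [0, 88, 0, 50, 0],
  [0, 90, 0, 50, 0],
  [0, 92, 0, 50, 0],
  [0, 94, 0, 50, 0],
  [0, 96, 0, 50, 0],
  [0, 98, 0, 50, 0],
], force=10)

```text
clock: 35.38
eef_pos: [566.7, 91.2, 125.8]
eef_rot: [-3.142, -0.0, 0.28]
wrist_force: [-0.7, -0.0, -1.0]
finger_gap: 0.8
finger_force: 0.0
```

```bash
sed -i 's/range(14)/range(7)/' k.py; python3 k.py
```

```text
35.525 0.78 [352.5 225.6  36.4  29.1] low 338 242 hook [374.6 213.2  29.3  26.3]
35.675 0.59 [351.1 226.6  35.5  27.3] low 337 238 hook [372.6 213.2  23.9  23.6]
35.825 0.74 [359.9 237.4  31.7  35.8] low 348 257 hook [375.3 217.5  24.6  29.2]
35.975 0.77 [370.5 253.1  19.7  59.5] low 364 279 hook [378.8 218.9  17.8  35. ]
36.125 0.66 [371.8 254.5  18.9  57.3] low 369 283 hook [378.4 220.2  16.5  35.2]
36.275 0.6 [435.7 183.6 149.8 147.2] low 432 259 hook [377.6 218.3  17.1  32.4]
36.425 0.66 [375.1 213.2  22.8  29.2] low 371 225 hook [375.9 212.5  25.3  27. ]
expected ring end [370.28 223.8 ] lamp c [358.53 247.68] tail [352.99 258.96]
```

arm_command([
  [0, 2, 0, 0, 0],
  [0, 4, 0, 0, 0],
  [0, 6, 0, 0, 0],
  [0, 8, 0, 0, 0],
  [0, 10, 0, 0, 0],
  [0, 12, 0, 0, 0],
  [0, 14, 0, 0, 0],
  [0, 16, 0, 0, 0],
  [0, 18, 0, 0, 0],
  [0, 20, 0, 0, 0],
  [0, 22, 0, 0, 0],
  [0, 23, 0, 0, 0],
  [0, 24, 0, 0, 0],
  [0, 25, 0, 0, 0],
  [0, 26, 0, 0, 0],
  [0, 27, 0, 0, 0],
  [0, 28, 0, 0, 0],
  [0, 29, 0, 0, 0],
  [0, 30, 0, 0, 0],
  [0, 31, 0, 0, 0],
])

```text
clock: 38.92
eef_pos: [596.4, 99.7, 125.8]
eef_rot: [-3.142, 0.0, 0.28]
wrist_force: [0.3, 0.8, 0.8]
finger_gap: 0.5
finger_force: 0.0
```

```bash
python3 k.py
```

```text
39.075 0.88 [356.  232.4  34.6  39.9] low 344 251 hook [374.4 214.1  25.1  23.2]
39.225 0.79 [353.1 228.8  32.   30.5] low 340 245 hook [374.2 213.4  24.4  21.3]
39.375 0.88 [360.9 238.3  31.2  39.8] low 349 258 hook [377.2 216.6  22.1  30.8]
39.525 0.69 [369.9 248.6  20.9  53.2] low 362 276 hook [378.1 217.8  18.3  35. ]
39.675 0.97 [369.2 250.6  21.7  54.4] low 363 278 hook [379.2 220.9  17.7  36.7]
39.825 0.87 [360.7 245.9  26.4  37.5] low 351 264 hook [377.8 216.3  23.9  30.2]
39.975 0.45 [323.5 250.9  51.2  29.8] low 303 265 hook [375.6 213.2  24.7  28.9]
expected ring end [370.28 223.8 ] lamp c [358.53 247.68] tail [352.99 258.96]
```

arm_command([
  [0, 1.2, 0, 0, 0],
  [0, 2.4, 0, 0, 0],
  [0, 3.6, 0, 0, 0],
  [0, 4.8, 0, 0, 0],
  [0, 6, 0, 0, 0],
  [0, 7.2, 0, 0, 0],
  [0, 8.4, 0, 0, 0],
  [0, 9.6, 0, 0, 0],
  [0, 10.8, 0, 0, 0],
  [0, 12, 0, 0, 0],
  [0, 13, 0, 0, 0],
  [0, 14, 0, 0, 0],
  [0, 15, 0, 0, 0],
  [0, 16, 0, 0, 0],
  [0, 17, 0, 0, 0],
  [0, 18, 0, 0, 0],
  [0, 19, 0, 0, 0],
  [0, 20, 0, 0, 0],
  [0, 21, 0, 0, 0],
  [0, 22, 0, 0, 0],
])

```text
clock: 42.48
eef_pos: [617.5, 105.8, 125.7]
eef_rot: [-3.142, 0.0, 0.28]
wrist_force: [-1.1, -0.2, -0.1]
finger_gap: 0.5
finger_force: 0.0
```

```bash
python3 k.py
```

```text
42.625 0.95 [355.8 233.8  37.7  34.3] low 343 249 hook [375.1 214.5  24.5  28.6]
42.775 0.72 [362.4 238.9  29.9  42. ] low 351 260 hook [364.1 239.9  25.8  42.6]
42.925 0.6 [365.  250.9  23.   37. ] low 358 270 hook [375.9 217.2  17.9  31. ]
43.075 0.94 [365.9 248.2  23.3  49.8] low 360 274 hook [376.5 219.1  21.4  34.5]
43.225 0.96 [361.  242.4  29.2  46.9] low 353 264 hook [377.4 216.1  23.1  31.8]
43.375 0.6 [358.4 233.8  32.2  32.2] low 345 251 hook [375.9 215.3  25.5  30.2]
43.525 0.8 [356.6 234.4  34.1  30.5] low 344 250 hook [375.4 214.6  20.8  26.2]
expected ring end [370.28 223.8 ] lamp c [358.53 247.68] tail [352.99 258.96]
```

arm_command([
  [0, 0.8, 0, 0, 0],
  [0, 1.6, 0, 0, 0],
  [0, 2.4, 0, 0, 0],
  [0, 3.2, 0, 0, 0],
  [0, 4, 0, 0, 0],
  [0, 4.8, 0, 0, 0],
  [0, 5.6, 0, 0, 0],
  [0, 6.4, 0, 0, 0],
  [0, 7.2, 0, 0, 0],
  [0, 8, 0, 0, 0],
  [0, 8.8, 0, 0, 0],
  [0, 9.6, 0, 0, 0],
  [0, 10.4, 0, 0, 0],
  [0, 11.2, 0, 0, 0],
  [0, 12, 0, 0, 0],
  [0, 12.8, 0, 0, 0],
  [0, 13.6, 0, 0, 0],
  [0, 14.4, 0, 0, 0],
  [0, 15, 0, 0, 0],
  [0, 15, 0, 0, 0],
])

```text
clock: 46.02
eef_pos: [632.0, 109.9, 125.8]
eef_rot: [3.142, -0.0, 0.28]
wrist_force: [-0.6, -0.2, -0.1]
finger_gap: 0.5
finger_force: 0.0
```

```bash
python3 k.py
```

```text
46.175 0.76 [367.9 255.   24.2  38.3] low 359 273 hook [376.8 219.8  16.7  31.1]
46.325 0.92 [365.8 246.   25.6  47. ] low 358 271 hook [376.  218.3  18.3  30.8]
46.475 0.56 [361.4 245.6  24.4  31.2] low 351 260 hook [377.4 217.9  19.7  32.1]
46.625 0.78 [361.1 241.5  25.2  29.7] low 349 257 hook [375.9 218.2  19.2  30.7]
46.775 0.95 [365.8 245.4  28.6  40.6] low 355 266 hook [377.5 216.3  21.6  31.4]
46.925 0.55 [366.6 248.8  21.8  50. ] low 360 272 hook [375.4 218.2  19.1  33.8]
47.075 0.96 [365.8 247.3  27.9  47. ] low 357 269 hook [376.8 218.6  23.4  35.9]
expected ring end [370.28 223.8 ] lamp c [358.53 247.68] tail [352.99 258.96]
```

arm_command([
  [0, 1, 0, 0, 0],
  [0, 2, 0, 0, 0],
  [0, 3, 0, 0, 0],
  [0, 3, 0, 0, 0],
  [0, 3, 0, 0, 0],
  [0, 3, 0, 0, 0],
  [0, 3, 0, 0, 0],
  [0, 3, 0, 0, 0],
  [0, 3, 0, 0, 0],
  [0, 3, 0, 0, 0],
  [0, 3, 0, 0, 0],
  [0, 3, 0, 0, 0],
  [0, 3, 0, 0, 0],
  [0, 3, 0, 0, 0],
  [0, 2, 0, 0, 0],
  [0, 1, 0, 0, 0],
  [0, 0, 0, 0, 0],
  [0, -1, 0, 0, 0],
  [0, -2, 0, 0, 0],
  [0, -3, 0, 0, 0],
])

```text
clock: 49.58
eef_pos: [629.0, 109.1, 125.8]
eef_rot: [-3.142, -0.0, 0.28]
wrist_force: [-1.3, 0.5, 0.1]
finger_gap: 0.3
finger_force: 0.0
```

arm_command([
  [0, -1, 0, 0, 0],
  [0, -2, 0, 0, 0],
  [0, -3, 0, 0, 0],
  [0, -4, 0, 0, 0],
  [0, -5, 0, 0, 0],
  [0, -6, 0, 0, 0],
  [0, -7, 0, 0, 0],
  [0, -8, 0, 0, 0],
  [0, -9, 0, 0, 0],
  [0, -10, 0, 0, 0],
  [0, -11, 0, 0, 0],
  [0, -12, 0, 0, 0],
  [0, -13, 0, 0, 0],
  [0, -14, 0, 0, 0],
  [0, -16, 0, 0, 0],
  [0, -20, 0, 0, 0],
  [0, -30, 0, 0, 0],
  [0, -50, 0, 0, 0],
  [0, -80, 0, 0, 0],
  [0, -120, 0, 0, 0],
])

```text
clock: 52.08
eef_pos: [512.3, 75.6, 125.6]
eef_rot: [3.142, -0.0, 0.28]
wrist_force: [0.8, 0.9, -0.6]
finger_gap: 0.5
finger_force: 0.0
```

```bash
cat >> k.py <<'E'
print('latch',[(round(f['p'],2),np.array(f['rect'])) for f in find_in(a,'latch')[:2]])
cv2.imwrite('pics/k.png',a['img'][:,:,::-1])
E
python3 k.py
```

```text
52.225 0.88 [361.4 241.1  29.2  43.2] low 351 262 hook [375.9 216.5  23.   28.6]
52.375 0.73 [363.5 243.7  24.7  47.9] low 354 266 hook [376.6 218.1  22.3  30.8]
52.525 0.93 [363.3 242.8  28.8  46.6] low 354 266 hook None
52.675 0.56 [361.5 240.9  28.   40.9] low 351 261 hook [377.1 215.8  23.1  29.1]
52.825 0.56 [359.2 239.   28.3  40.7] low 348 257 hook [376.2 216.   23.7  28. ]
52.975 0.82 [360.2 238.7  32.4  38.6] low 349 258 hook [376.4 214.9  20.7  28.1]
53.125 0.58 [360.5 239.4  31.   45.7] low 351 262 hook [376.4 216.2  20.3  27.6]
expected ring end [370.28 223.8 ] lamp c [358.53 247.68] tail [352.99 258.96]
latch [(0.28, array([347.7, 193.3,  12.4,  12.5]))]
```

The lamp now swings only about ±0.1 rad and hangs at the expected height, and the gripper is clear. Handing in.

```bash
python3 -c "
from h import *
print(job.sign_off())"
```

```text
the job is handed in; nothing more can be done
None
```

I stilled the hook, then hung the lamp by its ring and handed the job in at about 53 s. By my last measurements the lamp was at seat height, swinging about ±0.1 rad, and the gripper was clear. I had used all 10 picture views by then, so I inferred that the latch was shut rather than checking it at the end. The sign-off returned no verdict.

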